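Hang the spice tins on the balance rack

ROBOT

A 6-joint arm with a two-finger parallel gripper is mounted at the origin on the work surface. World frame = base frame: x ahead of the robot, y to its left, z up, the work surface at z = 0. Lengths are in mm, angles in rad, forces in N, time in s.
With the tool pointing down it reaches from about 350 to 775 mm from the base axis. Payload 7.3 kg.
Tool frame: the origin (TCP) lies at the very end of the fingers, on their centre line; the grasp point (between the pads) lies 19 mm behind it; z points along the fingers, y is the line along which they close (so a half turn about z gives the same grasp; the last joint's range is limited). The gripper opens to 92 mm and grips with 3 to 60 N. Pads are 19 mm wide; open, the fingers measure 130 mm over their backs; the gripper's body (75 mm by 190 mm) begins 47 mm behind the grasp point.
Start: joints at [-1.436, 0.342, 1.524, -0, 1.275, -0.146], TCP at [145.513, -504.453, 204.541] pointing down, gripper open.
Joint ranges: [-2.53, 2.53], [-0.77, 2.02], [0.04, 2.7], [-1, 4.14], [0.28, 2.66], [-3.11, 3.11]. Speed limits (rad/s): [2.57, 2.57, 3.14, 3.14, 3.14, 3.14].

INTERFACE

Orientations are given as [roll, pitch, yaw] about the fixed x, y, z axes, in that order (R = Rz(yaw) Ry(pitch) Rx(roll)).
In Python, from plant import * gives the robot as it stands.
- The arm moves only by the tool arm_command, never from a script. Its arguments are lists of equal length, an entry for each row: "gripper": the finger opening in mm, from 0 to 91.8; "dp": the shift along the tool's x, y, z in units of 25 mm (1.0 is 25 mm), a list of three; "twist": the turn about the tool's z in units of 5 degrees (1.0 is 5 degrees). A call has exactly 5 rows; each row shifts and turns the commanded pose from where the row before left it, along the tool's axes as they then stand; what a row does not reach is not made up. A row lasts 1/8 s, in which the tool goes at most 62.5 mm and 10.7 degrees, less where a joint would pass 70% of its speed; a pose out of reach is approached as far as the arm can. A call is refused whole if a number of a shift passes 1 or a number of a turn 1, either way. A call with a gripper value outside its range is refused whole. The fingers move at their own pace and stop on an object; the grip force is fixed at half the most. Time passes only in rows, so rows that do not move let the fingers close, or fill a call up. It gives the time, the measured TCP pose, the force, the opening and the grip force at its end, in the units of the state.
- get_obs(): the state, without advancing time (a new reading comes with each control period).
- capture(name): name is "side" or "top" or "wrist"; returns the picture (400x640x3 uint8, red, green, blue); there is no depth.
- get_calibration(name): a dict with "mtx" (3x3 intrinsics, pixels), "dist_coeffs" ([k1, k2, p1, p2, k3] as OpenCV has them; the pictures are not rectified), "position" and "attitude" of the camera in the world; the wrist camera has in their place "mount" (4x4, takes a point from camera to tool coordinates, whose origin is the TCP and whose axes are the flange's). Camera axes: x right, y down, z forward; pixel columns grow to the right and rows downward; lengths in mm; the calibration is good to about 2 mm. A picture is of the moment at which its call begins: read the wrist's pose just before it. get_calibration takes no time and is no camera call.
- close_job(): hands the job in; it is judged then, once.
The state is a dict: "time": time; "joint_positions": joint angles; "dq": joint speeds; "tau": joint torques, N m; "tool_pos": TCP position; "tcp_rot": TCP orientation; "contact_force": force on the tool from outside, world axes, zero at the start; "moment": the same for the moment, N m; "grip_width": finger opening in mm; "finger_force": force on a finger pad.
Only numpy, scipy, OpenCV 4.12 (cv2) and the standard library are available. Lean on these libraries where they do the work, as an engineer would, in place of code of your own. Each camera call takes 0.05 s, during which the arm holds its last target. There are 200 camera calls.

TASK

Hang the three spice tins by their crooks in the grooves of the pivoting bar, one tin to a groove, so that the bar ends level: the large tin in an outer groove and the two small tins in the two grooves of the other side. Hang them on alternate sides, a small one first, then the large one, then the other small one, so gently that the bar never tips onto its stops, and leave the jam jars and the bowl where they stand.

Things in the scene. Friction and masses are not known exactly. Their poses are not given: they have to be found in the camera images.
- stand: Fixed balance rack: wooden foot 150 x 200 x 16 mm, steel post 20 mm thick, 291 mm tall. Origin on the table directly below the bar's pivot (265 mm up); x away from the robot across the bar, y left along the level bar. The post stands at x = +32 mm, the foot spans x = -45 to +105 mm. Yaw within 0.2 rad.
- beam (a joint): Tilt of the bar about the stand's x, rad: 0 level, positive = left (+y) end up. A soft damped spring (1.8 N m/rad, 0.5 N m s/rad) levels it. One small tin tips it about 0.10 (inner groove) or 0.16 (outer). The large tin alone in an outer groove, or both small tins on a side with nothing opposite, bring it to its stop (0.22; counts from 0.20). 1 N at an outer groove: 0.09.
- left_outer (a point): Middle of a groove, on the bar's centre line, left (+y) end, 155 mm from the pivot. Moves with the bar; axes x across it away from the robot, y left along it. The bar is a wooden rod 380 mm long, 20 mm thick, in front of the post; in each of its four grooves (30 mm long) it is 10 mm thick.
- left_inner (a point): Middle of a groove, on the bar's centre line, left (+y) half, 95 mm from the pivot. Moves with the bar; axes x across it away from the robot, y left along it. The bar is a wooden rod 380 mm long, 20 mm thick, in front of the post; in each of its four grooves (30 mm long) it is 10 mm thick.
- right_inner (a point): Middle of a groove, on the bar's centre line, right (-y) half, 95 mm from the pivot. Moves with the bar; axes x across it away from the robot, y left along it. The bar is a wooden rod 380 mm long, 20 mm thick, in front of the post; in each of its four grooves (30 mm long) it is 10 mm thick.
- right_outer (a point): Middle of a groove, on the bar's centre line, right (-y) end, 155 mm from the pivot. Moves with the bar; axes x across it away from the robot, y left along it. The bar is a wooden rod 380 mm long, 20 mm thick, in front of the post; in each of its four grooves (30 mm long) it is 10 mm thick.
- small_a: Small closed steel spice tin, body 48 mm in diameter (lid 3 mm wider), 46 mm high, 200 g within 3 per cent, upright on the table, yaw within 0.5 rad. Origin at the centre of its underside, z up. A strap crook stands on the lid and a wooden grip tab on the crook. One of two alike.
- small_a_crook (a point): Middle of the underside of the crook's top, 98 mm above the tin's origin, 52 above its lid; tin's axes. Strap 18 (y) x 5 mm: leg at x = -13.5, tip at +13.5 mm turned down 12 mm; 22 mm wide inside, open to +x below the tip. Hung, this point is 5 mm above the groove's centre line. Bring it to the bar from the robot's side raised 25 mm (18 to 30), move across, lower.
- small_a_grip (a point): Point to grasp on the tab's axis, 129 mm above the tin's origin, 9 mm below the tab's top. The tab is 10 mm (x) by 18 mm (y) and 40 mm tall, above the crook; pinch it across the tin's x, from above.
- small_b: Small closed steel spice tin, body 48 mm in diameter (lid 3 mm wider), 46 mm high, 200 g within 3 per cent, upright on the table, yaw within 0.5 rad. Origin at the centre of its underside, z up. A strap crook stands on the lid and a wooden grip tab on the crook. One of two alike.
- small_b_crook (a point): Middle of the underside of the crook's top, 98 mm above the tin's origin, 52 above its lid; tin's axes. Strap 18 (y) x 5 mm: leg at x = -13.5, tip at +13.5 mm turned down 12 mm; 22 mm wide inside, open to +x below the tip. Hung, this point is 5 mm above the groove's centre line. Bring it to the bar from the robot's side raised 25 mm (18 to 30), move across, lower.
- small_b_grip (a point): Point to grasp on the tab's axis, 129 mm above the tin's origin, 9 mm below the tab's top. The tab is 10 mm (x) by 18 mm (y) and 40 mm tall, above the crook; pinch it across the tin's x, from above.
- large: The large closed steel spice tin, body 64 mm in diameter (lid 3 mm wider), 58 mm high, 323 g within 3 per cent, upright on the table, yaw within 0.5 rad. Origin at the centre of its underside, z up. A strap crook stands on the lid and a wooden grip tab on the crook. In an outer groove it balances both small tins in the two grooves of the other side.
- large_crook (a point): Middle of the underside of the crook's top, 110 mm above the tin's origin, 52 above its lid; tin's axes. Strap 18 (y) x 5 mm: leg at x = -13.5, tip at +13.5 mm turned down 12 mm; 22 mm wide inside, open to +x below the tip. Hung, this point is 5 mm above the groove's centre line. Bring it to the bar from the robot's side raised 25 mm (18 to 30), move across, lower.
- large_grip (a point): Point to grasp on the tab's axis, 141 mm above the tin's origin, 9 mm below the tab's top. The tab is 10 mm (x) by 18 mm (y) and 40 mm tall, above the crook; pinch it across the tin's x, from above.
- jam_a: Bystander: a jam jar, 66 mm in diameter, 95 mm high; origin at the centre of its underside.
- jam_b: Bystander: a jam jar, 66 mm in diameter, 95 mm high; origin at the centre of its underside.
- bowl: Bystander: a white bowl, 100 mm in diameter, 45 mm high, to the right of the rack; origin at the centre of its underside.
Mind the look-alikes: they are no part of the job. What is shaped like the small_a but red is not meant.

How it is judged:
By the outcome, as a careful person would: the job done as asked, in the order asked, and still so for the second after the job is handed in, with the robot touching nothing.
It also fails if it takes over 70 s, if anything falls off the work surface, if the arm or the gripper's body presses on something with over 40 N, if the wrist force passes 120 N, or if a joint passes its speed limit or range.

## Working session

There is one attempt and no reset: what is moved stays moved. The work goes in short steps, Python scripts to look and compute and a tool call to move; the robot and the scene stay as the last step left them, time stands still between calls to the robot, and variables do not carry over. Pictures are saved under pics/ and viewed, at most 10 in all, crops included, and the job is handed in when it is done.

Besides the shell and the picture viewer there is one more tool, called after "Emit:" as name(argument=value, ...), one argument or row to a line, values as JSON. arm_command: Moves the arm, as the interface text tells. Its arguments: {"type":"object","properties":{"gripper":{"type":"array"},"dp":{"type":"array"},"twist":{"type":"array"}},"required":["gripper","dp","twist"]}

```bash
mkdir -p pics; ls
python3 - <<'E'
from plant import *
import cv2,json
o=get_obs();print(o)
for n in("side","top","wrist"):
    c=get_calibration(n);print(n,c)
    cv2.imwrite(f"pics/{n}0.png",capture(n)[:,:,::-1])
E
```

```text
pics
{'time': 0.0, 'joint_positions': array([-1.43598016e+00,  3.42679228e-01,  1.52503769e+00,  2.46501779e-05,
        1.27538741e+00, -1.46002292e-01]), 'dq': array([ 0.00086773, -0.00147535, -0.00010728,  0.00088238,  0.00105652,
       -0.00063356]), 'tau': array([ 2.42925933e-03, -4.31231582e+01, -2.44226217e+01,  7.18547311e-02,
        5.57890011e-02, -1.50780929e-04]), 'tool_pos': array([ 145.46707436, -503.98051279,  203.86034633]), 'tcp_rot': array([-3.14010049e+00, -2.43245323e-04,  2.80811088e-01]), 'contact_force': array([-0.43886823,  0.02167422,  0.33996076]), 'moment': array([-0.02455497,  0.05641917,  0.0015768 ]), 'finger_force': 0.0, 'grip_width': 92.15843714361361}
side {'mtx': array([[493.13947082,   0.        , 323.97179406],
       [  0.        , 493.13947082, 197.69048169],
       [  0.        ,   0.        ,   1.        ]]), 'dist_coeffs': array([-0.01074764,  0.        ,  0.        ,  0.        ,  0.        ]), 'position': array([420.71914724, 923.92132588, 995.3869755 ]), 'attitude': array([-2.30078239e+00,  1.07430129e-03, -3.02338400e+00])}
top {'mtx': a
[... 272 characters left out ...]
  16.9801435 , 1244.49573133]), 'attitude': array([-3.01859819, -0.02508823, -1.58318915])}
wrist {'mtx': array([[290.43836242,   0.        , 326.8192914 ],
       [  0.        , 290.43836242, 204.94359938],
       [  0.        ,   0.        ,   1.        ]]), 'dist_coeffs': array([-0.04999078,  0.        ,  0.        ,  0.        ,  0.        ]), 'mount': array([[-1.72626561e-03, -9.61096804e-01, -2.76206359e-01,
         7.53564899e+01],
       [ 9.99998439e-01, -1.55474013e-03, -8.39977582e-04,
        -1.76355069e-01],
       [ 3.77870660e-04, -2.76207378e-01,  9.61097988e-01,
        -1.79987755e+02],
       [ 0.00000000e+00,  0.00000000e+00,  0.00000000e+00,
         1.00000000e+00]])}
```

View pics/top0.png

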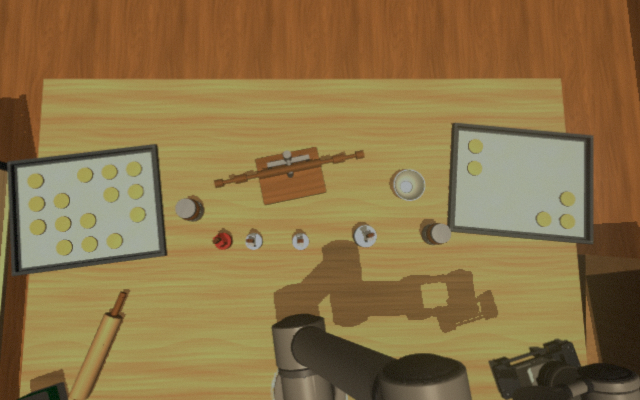

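View pics/side0.png

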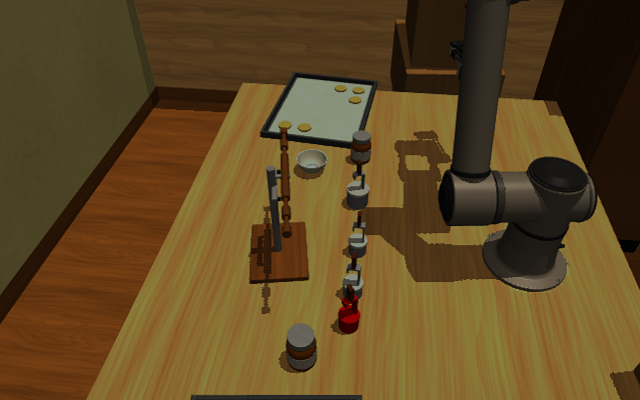

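The top view shows the red decoy at (222,240), the small tins at (254,241) and (300,241), and the large tin at (366,236). The bar runs from (219,183) to (360,155), and the bowl is at (408,184). I'll enlarge this area for precise pixels.

```bash
cat > h.py <<'E'
from plant import *
import cv2, numpy as np
from scipy.spatial.transform import Rotation as Ro
def cam(n,o=None):
    c=get_calibration(n)
    if n=="wrist":
        T=np.eye(4);T[:3,:3]=Ro.from_euler('xyz',o["tcp_rot"]).as_matrix();T[:3,3]=o["tool_pos"]
        T=T@c["mount"];return c,T[:3,:3],T[:3,3]
    return c,Ro.from_euler('xyz',c["attitude"]).as_matrix(),np.array(c["position"])
def rays(n,uv,o=None):
    c,R,p=cam(n,o)
    q=cv2.undistortPoints(np.array(uv,float).reshape(-1,1,2),c["mtx"],c["dist_coeffs"]).reshape(-1,2)
    return p,np.c_[q,np.ones(len(q))]@R.T
def plane(n,uv,z,o=None):
    p,d=rays(n,uv,o);return p+d*((z-p[2])/d[:,2])[:,None]
def proj(n,P,o=None):
    c,R,p=cam(n,o)
    return cv2.projectPoints(((np.atleast_2d(P)-p)@R).astype(float),np.zeros(3),np.zeros(3),c["mtx"],c["dist_coeffs"])[0].reshape(-1,2)
def tri(a,ua,b,ub,o=None):
    (p,d),(q,e)=rays(a,ua,o),rays(b,ub,o);d=d[0];e=e[0]
    s=np.linalg.lstsq(np.c_[d,-e],q-p,rcond=None)[0];A=p+s[0]*d;B=q+s[1]*e
    return (A+B)/2,np.linalg.norm(A-B)
E
python3 - <<'E'
from h import *
t=cv2.imread("pics/top0.png")
cv2.imwrite("pics/topc.png",cv2.resize(t[140:260,205:395],None,fx=4.2,fy=4.2,interpolation=cv2.INTER_CUBIC))
s=cv2.imread("pics/side0.png")
cv2.imwrite("pics/sidec.png",cv2.resize(s[110:340,225:400],None,fx=2.6*1,fy=2.6,interpolation=cv2.INTER_CUBIC))
print(plane("top",[(254,241),(300,241),(366,236),(222,240)],50))
b=plane("top",[(219,183),(360,155)],265);print(b,np.linalg.norm(b[1]-b[0]))
print(plane("top",[(187,208),(437,233),(408,184)],60))
E
```

```text
[[ 445.00041732  160.99976511   50.        ]
 [ 443.32833505   23.48968362   50.        ]
 [ 455.95570238 -175.66563278   50.        ]
 [ 449.14259566  256.17556101   50.        ]]
[[ 586.07463886  222.74418397  265.        ]
 [ 655.05921739 -131.67503192  265.        ]] 361.0704261844061
[[ 545.15577674  359.36037813   60.        ]
 [ 462.24424858 -388.42649202   60.        ]
 [ 612.03718341 -307.0992006    60.        ]]
```

View pics/topc.png

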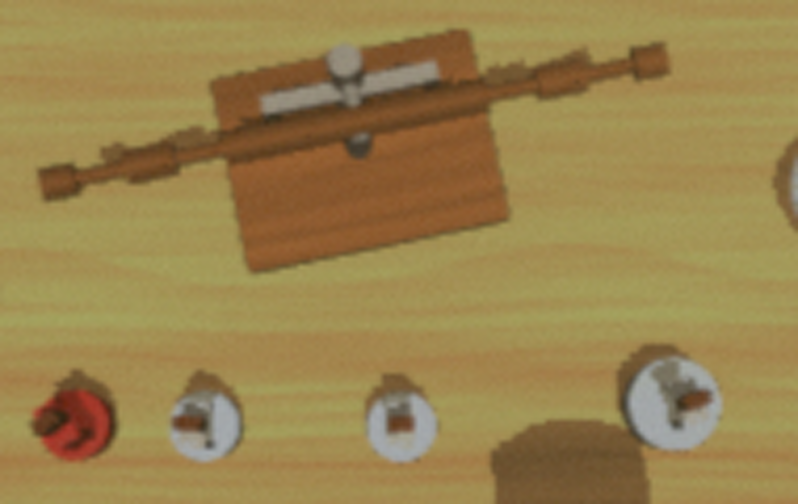

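```bash
cat >> h.py <<'E'
def plan(p1,yaw1,n,p0=None,yaw0=None,show=True):
    o=get_obs()
    p0=o["tool_pos"] if p0 is None else np.array(p0,float); y0=o["tcp_rot"][2] if yaw0 is None else yaw0
    d=(np.array(p1,float)-p0)/n/25; dt=(yaw1-y0)/n; y=y0
    L=[]
    for k in range(n):
        yy=y0+dt*k
        L.append([round(float(d[0]*np.cos(yy)+d[1]*np.sin(yy)),2),round(float(d[0]*np.sin(yy)-d[1]*np.cos(yy)),2),round(float(-d[2]),2)])
    print("twist",round(-np.degrees(dt)/5,3));
    for k in range(0,n,5): print(L[k:k+5])
E
python3 - <<'E'
from h import *
def s(x,y): return ((x+.5)/4.2-.5+205,(y+.5)/4.2-.5+140)
px=[s(38,184),s(97,174),s(202,152),s(513,88),s(610,69),s(668,60)]
P=plane("top",px,267);print(P.round(1))
y=(P[0]-P[-1])[:2];u=y/np.linalg.norm(y);print("yaw",np.arctan2(-u[0],u[1]))
m=P[:,:2].mean(0);print(m,((P[:,:2]-m)@u).round(1))
f=plane("top",[s(250,272),s(508,218),s(470,30),s(212,80)],16);print("foot",f.round(1))
for a,b in((0,1),(3,2)):
    v=(f[a]-f[b]);print(np.arctan2(-v[0],v[1]),np.linalg.norm(v))
plan([420,-300,204],1.59,15);plan([445,161,204],1.59,20,[420,-300,204],1.59)
E
```

```text
[[ 584.8  235.5  267. ]
 [ 590.5  200.9  267. ]
 [ 603.2  139.   267. ]
 [ 640.8  -46.9  267. ]
 [ 652.1 -105.6  267. ]
 [ 657.4 -140.8  267. ]]
yaw 0.19058310027354872
[621.45351455  47.01065821] [ 192.   156.9   93.7  -95.9 -155.6 -191.2]
foot [[558.6 134.3  16. ]
 [597.3 -57.9  16. ]
 [741.3 -31.4  16. ]
 [704.  163.1  16. ]]
0.1988720172178843 196.0226895940432
0.18968680917496622 198.0853149647286
twist -1.0
[[0.85, -0.32, 0.0], [0.88, -0.24, 0.0], [0.9, -0.17, 0.0], [0.91, -0.09, 0.0], [0.91, -0.01, 0.0]]
[[0.91, 0.07, 0.0], [0.9, 0.15, 0.0], [0.88, 0.23, 0.0], [0.86, 0.3, 0.0], [0.83, 0.38, 0.0]]
[[0.79, 0.45, 0.0], [0.75, 0.52, 0.0], [0.7, 0.58, 0.0], [0.65, 0.64, 0.0], [0.59, 0.69, 0.0]]
twist -0.0
[[0.92, 0.07, -0.0], [0.92, 0.07, -0.0], [0.92, 0.07, -0.0], [0.92, 0.07, -0.0], [0.92, 0.07, -0.0]]
[[0.92, 0.07, -0.0], [0.92, 0.07, -0.0], [0.92, 0.07, -0.0], [0.92, 0.07, -0.0], [0.92, 0.07, -0.0]]
[[0.92, 0.07, -0.0], [0.92, 0.07, -0.0], [0.92, 0.07, -0.0], [0.92, 0.07, -0.0], [0.92, 0.07, -0.0]]
[[0.92, 0.07, -0.0], [0.92, 0.07, -0.0], [0.92, 0.07, -0.0], [0.92, 0.07, -0.0], [0.92, 0.07, -0.0]]
```

Emit:
arm_command(
  gripper=[90,90,90,90,90],
  dp=[
    [0.85,-0.32,0],
    [0.88,-0.24,0],
    [0.9,-0.17,0],
    [0.91,-0.09,0],
    [0.91,-0.01,0],
  ],
  twist=[-1,-1,-1,-1,-1],
)

```text
time: 0.78
tool_pos: [237.5, -435.7, 204.3]
tcp_rot: [-3.141, -0.0, 0.72]
contact_force: [-0.6, -0.1, 0.6]
grip_width: 89.8
finger_force: 0.0
```

Emit:
arm_command(
  gripper=[70,70,70,70,70],
  dp=[
    [0.91,0.07,0],
    [0.9,0.15,0],
    [0.88,0.23,0],
    [0.86,0.3,0],
    [0.83,0.38,0],
  ],
  twist=[-1,-1,-1,-1,-1],
)

```text
time: 1.4
tool_pos: [328.9, -367.7, 204.3]
tcp_rot: [-3.141, -0.0, 1.156]
contact_force: [0.8, 0.3, -0.1]
grip_width: 69.8
finger_force: 0.0
```

Emit:
arm_command(
  gripper=[70,70,70,70,70],
  dp=[
    [0.79,0.45,0],
    [0.75,0.52,0],
    [0.7,0.58,0],
    [0.65,0.64,0],
    [0.59,0.69,0],
  ],
  twist=[-1,-1,-1,-1,-1],
)

```text
time: 2.02
tool_pos: [420.4, -300.2, 204.3]
tcp_rot: [-3.141, -0.0, 1.593]
contact_force: [-1.2, -0.5, -0.6]
grip_width: 69.9
finger_force: 0.0
```

Emit:
arm_command(
  gripper=[70,70,70,70,70],
  dp=[
    [0.92,0.07,0],
    [0.92,0.07,0],
    [0.92,0.07,0],
    [0.92,0.07,0],
    [0.92,0.07,0],
  ],
  twist=[0,0,0,0,0],
)

```text
time: 2.65
tool_pos: [425.6, -184.0, 204.6]
tcp_rot: [-3.141, 0.0, 1.588]
contact_force: [-0.8, -1.1, 0.6]
grip_width: 69.7
finger_force: 0.0
```

Emit:
arm_command(
  gripper=[70,70,70,70,70],
  dp=[
    [0.92,0.07,0],
    [0.92,0.07,0],
    [0.92,0.07,0],
    [0.92,0.07,0],
    [0.92,0.07,0],
  ],
  twist=[0,0,0,0,0],
)

```text
time: 3.28
tool_pos: [432.0, -69.0, 204.6]
tcp_rot: [-3.142, 0.0, 1.588]
contact_force: [-0.3, 0.1, 0.9]
grip_width: 69.5
finger_force: 0.0
```

Emit:
arm_command(
  gripper=[70,70,70,70,70],
  dp=[
    [0.92,0.07,0],
    [0.92,0.07,0],
    [0.92,0.07,0],
    [0.92,0.07,0],
    [0.92,0.07,0],
  ],
  twist=[0,0,0,0,0],
)

```text
time: 3.9
tool_pos: [438.4, 45.8, 204.6]
tcp_rot: [-3.142, 0.0, 1.588]
contact_force: [1.0, -0.1, -0.3]
grip_width: 70.0
finger_force: 0.0
```

Emit:
arm_command(
  gripper=[70,70,70,70,70],
  dp=[
    [0.92,0.07,0],
    [0.92,0.07,0],
    [0.92,0.07,0],
    [0.92,0.07,0],
    [0.92,0.07,0],
  ],
  twist=[0,0,0,0,0],
)

```text
time: 4.53
tool_pos: [444.9, 160.7, 204.6]
tcp_rot: [-3.141, 0.0, 1.588]
contact_force: [0.2, -0.5, 0.1]
grip_width: 70.0
finger_force: 0.0
```

Run:
```python
from h import *
o=get_obs();im=capture("wrist")[:,:,::-1]
cv2.imwrite("pics/w1.png",cv2.resize(im[80:380,160:500],None,fx=2,fy=2,interpolation=cv2.INTER_CUBIC))
print(o["tool_pos"],o["tcp_rot"],proj("wrist",[[445,161,138],[445,161,46],[445,161,98]],o))
```

```text
[444.92815501 160.6745728  204.62923269] [-3.14147908e+00  2.05561121e-04  1.58844744e+00] [[326.19806545 209.02819218]
 [326.35844276 186.66129802]
 [326.27953281 197.66029056]]
```

View pics/w1.png

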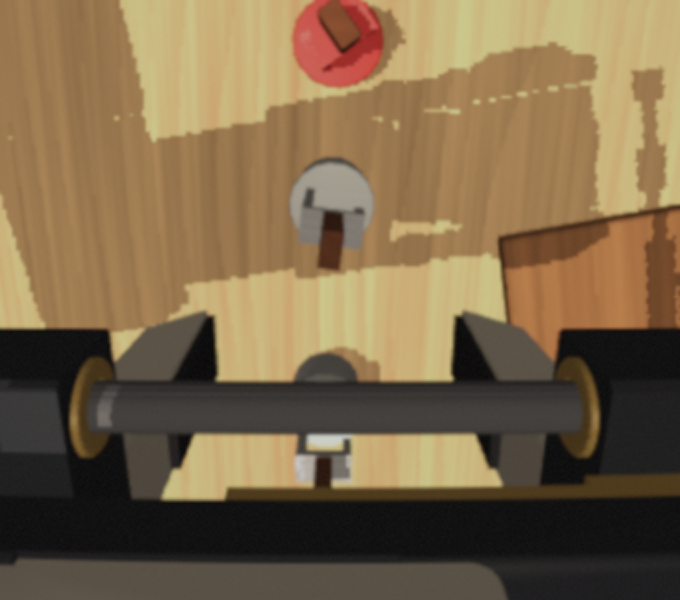

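The wrist view shows the tin's lid centred near crop (332,201). The strap top has corners at (302,207), (364,212), (360,248) and (300,241), and the red decoy is well above it. Next I work out the grasp.

```bash
cat >> h.py <<'E'
def tin(crop,fx,zs,o,lid=None,zl=46):
    c=np.array([((x+.5)/fx[0]-.5+fx[1],(y+.5)/fx[0]-.5+fx[2]) for x,y in crop])
    P=plane("wrist",c,zs,o);v=P[1]-P[0]+P[2]-P[3]
    print("strap c",P.mean(0).round(1),"yaw",np.arctan2(v[1],v[0]).round(3),"sizes",np.linalg.norm(P[1]-P[0]).round(1),np.linalg.norm(P[2]-P[1]).round(1))
    if lid: print("lid",plane("wrist",[((lid[0]+.5)/fx[0]-.5+fx[1],(lid[1]+.5)/fx[0]-.5+fx[2])],zl,o).round(1))
E
python3 - <<'E'
from h import *
o=get_obs()
tin([(302,207),(364,212),(360,248),(300,241)],(2,160,80),103,o,(332,201))
E
```

```text
strap c [444.3 169.  103. ] yaw -0.084 sizes 30.8 18.6
lid [[444.3 171.1  46. ]]
```

Run:
```python
from h import *
o=get_obs()
print("foot corner wrist",plane("wrist",[(160+500/2,80+238/2)],16,o).round(1))
s=cv2.imread("pics/side0.png")
for n,P in(("top",[445,161,46]),("wr",[444.3,170,46])): print(n,proj("side",P),proj("top",P))
print("foot corner side proj",proj("side",[[558.6,134.3,16],[704,163,16]]))
a=cv2.resize(s[170:320,230:400],None,fx=4,fy=4,interpolation=cv2.INTER_CUBIC);cv2.imwrite("pics/sc.png",a)
```

```text
foot corner wrist [[555.7 142.1  16. ]]
top [[351.45386461 279.99153825]] [[254.1611069  241.02110339]]
wr [[351.45673339 282.93890452]] [[251.14839816 241.29279578]]
foot corner side proj [[307.1077919  275.06837176]
 [248.3211069  278.62149231]]
```

View pics/sc.png

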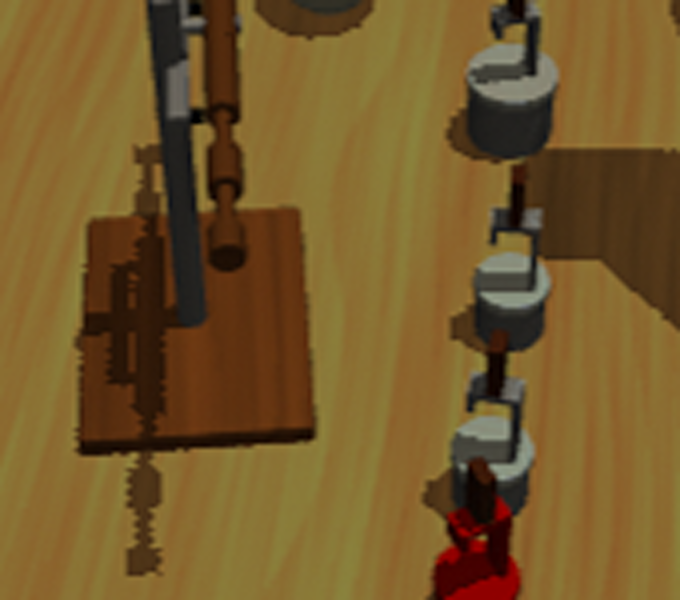

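The side view (lid near crop (492,445), foot corner near (313,432)) falls between the top and wrist estimates. The wrist view is tied directly to the tool, so I grasp at about (444, 168).

Emit:
arm_command(
  gripper=[40,40,40,40,40],
  dp=[
    [0.15,-0.01,0.76],
    [0.15,-0.01,0.76],
    [0,0,0.76],
    [0,0,0.76],
    [0,0,0.74],
  ],
  twist=[0.58,0.58,0,0,0],
)

```text
time: 5.2
tool_pos: [444.7, 167.1, 109.6]
tcp_rot: [-3.142, 0.0, 1.487]
contact_force: [0.2, -0.2, -0.0]
grip_width: 40.2
finger_force: 0.0
```

Emit:
arm_command(
  gripper=[4,4,4,4,4],
  dp=[
    [0,0,0],
    [0,0,0],
    [0,0,0],
    [0,0,0],
    [0,0,0],
  ],
  twist=[0,0,0,0,0],
)

```text
time: 5.82
tool_pos: [446.0, 167.4, 110.7]
tcp_rot: [3.141, -0.0, 1.489]
contact_force: [-0.4, 0.4, 6.1]
grip_width: 9.7
finger_force: 30.0
```

Run:
```python
from h import *
plan([531,192,310],1.761,10,[446,167.4,170],1.489)
```

```text
twist -0.312
[[0.13, 0.33, -0.56], [0.12, 0.33, -0.56], [0.11, 0.34, -0.56], [0.1, 0.34, -0.56], [0.09, 0.34, -0.56]]
[[0.08, 0.34, -0.56], [0.07, 0.35, -0.56], [0.06, 0.35, -0.56], [0.05, 0.35, -0.56], [0.04, 0.35, -0.56]]
```

Emit:
arm_command(
  gripper=[4,4,4,4,4],
  dp=[
    [0,0,-0.4],
    [0,0,-0.8],
    [0,0,-1],
    [0,0,-1],
    [0.1,0.4,-1],
  ],
  twist=[0,0,0,0,-0.5],
)

```text
time: 6.45
tool_pos: [455.4, 169.0, 216.1]
tcp_rot: [-3.141, 0.0, 1.533]
contact_force: [1.1, -0.7, -2.7]
grip_width: 9.2
finger_force: 29.9
```

Emit:
arm_command(
  gripper=[4,4,4,4,4],
  dp=[
    [0.2,0.6,-1],
    [0.2,0.7,-1],
    [0.2,0.7,-1],
    [0.1,0.6,-0.8],
    [0.05,0.42,0],
  ],
  twist=[-0.6,-0.6,-0.6,-0.5,-0.33],
)

```text
time: 7.08
tool_pos: [531.4, 192.2, 311.3]
tcp_rot: [3.139, 0.0, 1.763]
contact_force: [-0.4, -0.6, -2.0]
grip_width: 10.0
finger_force: 29.9
```

Run:
```python
from h import *
o=get_obs();im=capture("wrist")[:,:,::-1];print(o["tool_pos"],o["tcp_rot"],o["contact_force"],o["time"])
cv2.imwrite("pics/w2.png",cv2.resize(im[0:400,160:640],None,fx=1.5,fy=1.5,interpolation=cv2.INTER_CUBIC))
u=np.array([-.189,.982]);pv=np.array([620,50])
print(proj("wrist",[[*(pv+s*u),265] for s in(190,155,95)],o))
```

```text
[531.44215469 192.23623948 311.32442417] [3.13869965e+00 6.47977336e-05 1.76281299e+00] [-0.38848577 -0.59218332 -2.02734511] 7.075
[[401.65007252 175.99998284]
 [398.66274471 217.94986252]
 [393.78199797 282.26433029]]
```

View pics/w2.png

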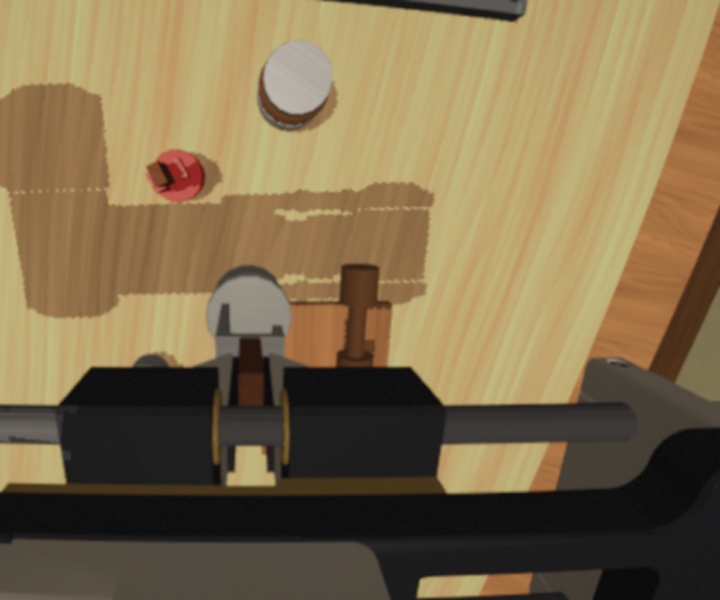

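The groove shows at crop (357, 308–352), which is image (398,220), where I predicted it. The strap's far edge is at crop row ~337, columns 218–285. I'll check the tin's offset in the hand and plan the move across.

```bash
cat >> h.py <<'E'
PV=np.array([620.,49.5]);SY=0.19
def st(x,y): return PV+np.array([x*np.cos(SY)-y*np.sin(SY),x*np.sin(SY)+y*np.cos(SY)])
def toolpts(L,o):
    R=Ro.from_euler('xyz',o["tcp_rot"]).as_matrix();return o["tool_pos"]+np.array(L,float)@R.T
E
python3 - <<'E'
from h import *
o=get_obs()
p=proj("wrist",toolpts([[9,-16,7.5],[9,16,7.5],[-9,0,7.5],[0,0,64.5]],o),o);print(((p-[160,0])*1.5).round(0))
g=st(0,155);print(g)
plan([*g,308],1.761,5)
E
```

```text
[[214. 333.]
 [284. 333.]
 [249. 369.]
 [249. 315.]]
[590.72687128 201.71065644]
twist 0.006
[[-0.02, 0.48, 0.01], [-0.02, 0.48, 0.01], [-0.02, 0.48, 0.01], [-0.02, 0.48, 0.01], [-0.02, 0.48, 0.01]]
```

Emit:
arm_command(
  gripper=[4,4,4,4,4],
  dp=[
    [-0.01,0.4,0.06],
    [-0.01,0.6,0.02],
    [-0.01,0.6,0],
    [-0.01,0.5,0],
    [0,0.3,0],
  ],
  twist=[0,0,0,0,0],
)

```text
time: 7.75
tool_pos: [589.7, 202.3, 306.7]
tcp_rot: [-3.139, 0.0, 1.761]
contact_force: [-0.5, 0.6, -2.7]
grip_width: 10.0
finger_force: 29.9
```

Emit:
arm_command(
  gripper=[4,4,4,4,4],
  dp=[
    [0,0,0.1],
    [0,0,0.3],
    [0,0,0.3],
    [0,0,0.2],
    [0,0,0.1],
  ],
  twist=[0,0,0,0,0],
)

```text
time: 8.38
tool_pos: [589.3, 202.4, 282.6]
tcp_rot: [-3.141, 0.0, 1.762]
contact_force: [0.3, -0.2, -2.2]
grip_width: 9.8
finger_force: 29.9
```

Run:
```python
from h import *
o=get_obs();print(o["contact_force"],o["time"])
t=capture("top")[:,:,::-1];s=capture("side")[:,:,::-1]
a=cv2.resize(t[140:260,205:395],None,fx=3,fy=3,interpolation=cv2.INTER_CUBIC)
b=cv2.resize(s[80:330,225:400],None,fx=2,fy=2,interpolation=cv2.INTER_CUBIC)[:,:230*2]
c=np.zeros((600,800,3),np.uint8);c[:360,:440]=a[:,:440];c[:500,450:800]=b[:500,:350];cv2.imwrite("pics/ts1.png",c)
```

```text
[ 0.25457587 -0.21878856 -2.24281832] 8.375
```

View pics/ts1.png

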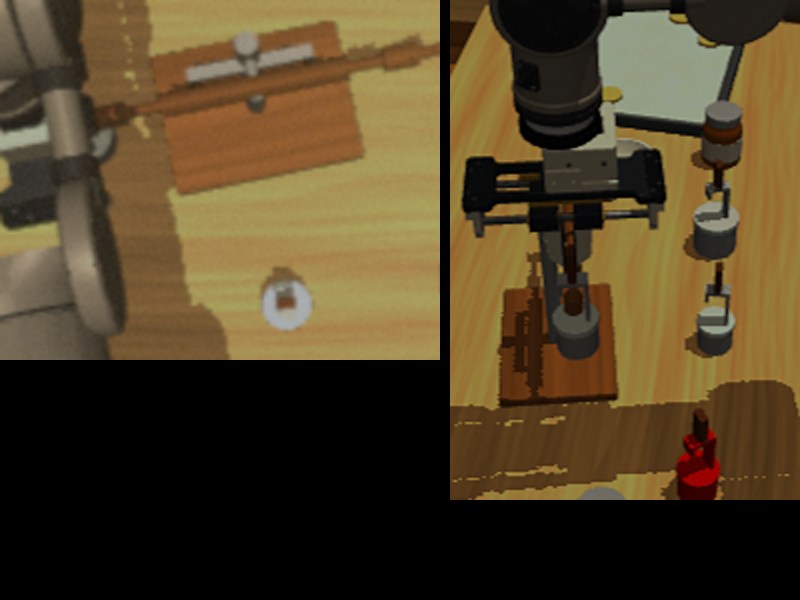

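The side view shows the bar's end knob inside the crook, with the leg on the robot side and the tip behind, and the tin ready to settle. I lower it slowly.

Emit:
arm_command(
  gripper=[4,4,4,4,4],
  dp=[
    [0,0,0.12],
    [0,0,0.12],
    [0,0,0.12],
    [0,0,0.12],
    [0,0,0.12],
  ],
  twist=[0,0,0,0,0],
)

```text
time: 9.1
tool_pos: [589.6, 202.3, 267.9]
tcp_rot: [3.141, 0.0, 1.762]
contact_force: [0.0, 0.2, -0.1]
grip_width: 9.6
finger_force: 29.9
```

Emit:
arm_command(
  gripper=[4,4,4,4,4],
  dp=[
    [0,0,0.1],
    [0,0,0.08],
    [0,0,0.08],
    [0,0,0.04],
    [0,0,0],
  ],
  twist=[0,0,0,0,0],
)

```text
time: 9.72
tool_pos: [589.5, 202.4, 260.4]
tcp_rot: [-3.141, 0.0, 1.762]
contact_force: [0.8, -1.1, -0.0]
grip_width: 9.7
finger_force: 29.9
```

Emit:
arm_command(
  gripper=[14,20,26,26,26],
  dp=[
    [0,0,0],
    [0,0,0],
    [0,0,0],
    [0,0,0],
    [0,0,-0.2],
  ],
  twist=[0,0,0,0,0],
)

```text
time: 10.35
tool_pos: [589.3, 202.4, 265.3]
tcp_rot: [-3.141, 0.0, 1.762]
contact_force: [-0.2, -0.6, 0.1]
grip_width: 25.7
finger_force: 0.0
```

Emit:
arm_command(
  gripper=[26,26,26,40,60],
  dp=[
    [0,0,-0.4],
    [0,0,-0.7],
    [0,0,-0.8],
    [0,0,-0.8],
    [0,0,-0.2],
  ],
  twist=[0,0,0,0,0],
)

```text
time: 10.98
tool_pos: [590.0, 202.5, 340.1]
tcp_rot: [3.138, 0.0, 1.762]
contact_force: [-0.2, 0.9, -0.3]
grip_width: 41.5
finger_force: 0.0
```

Run:
```python
from h import *
o=get_obs();print(o["contact_force"],o["tool_pos"])
plan([456,-170,218],1.6,15)
im=capture("wrist")[:,:,::-1]
s=capture("side")[:,:,::-1]
cv2.imwrite("pics/side_after1.png",s);cv2.imwrite("pics/w_after1.png",im)
# lid of hung tin: grey blob in side roi
```

```text
[-0.24387615  0.89666367 -0.2635715 ] [590.00560979 202.5187226  340.1031848 ]
twist 0.124
[[-0.91, -0.54, 0.33], [-0.91, -0.53, 0.33], [-0.92, -0.52, 0.33], [-0.92, -0.51, 0.33], [-0.93, -0.5, 0.33]]
[[-0.94, -0.49, 0.33], [-0.94, -0.48, 0.33], [-0.95, -0.47, 0.33], [-0.95, -0.46, 0.33], [-0.96, -0.45, 0.33]]
[[-0.96, -0.44, 0.33], [-0.96, -0.43, 0.33], [-0.97, -0.42, 0.33], [-0.97, -0.41, 0.33], [-0.98, -0.4, 0.33]]
```

Emit:
arm_command(
  gripper=[70,70,70,70,70],
  dp=[
    [-0.91,-0.54,0.33],
    [-0.91,-0.53,0.33],
    [-0.92,-0.52,0.33],
    [-0.92,-0.51,0.33],
    [-0.93,-0.5,0.33],
  ],
  twist=[0.12,0.12,0.12,0.12,0.12],
)

```text
time: 11.7
tool_pos: [544.0, 77.5, 295.5]
tcp_rot: [-3.14, -0.0, 1.709]
contact_force: [-0.2, 0.3, 1.0]
grip_width: 70.2
finger_force: 0.0
```

Emit:
arm_command(
  gripper=[70,70,70,70,70],
  dp=[
    [-0.94,-0.49,0.33],
    [-0.94,-0.48,0.33],
    [-0.95,-0.47,0.33],
    [-0.95,-0.46,0.33],
    [-0.96,-0.45,0.33],
  ],
  twist=[0.12,0.12,0.12,0.12,0.12],
)

```text
time: 12.32
tool_pos: [499.5, -46.9, 254.4]
tcp_rot: [-3.14, -0.0, 1.657]
contact_force: [0.2, 0.4, 0.5]
grip_width: 70.1
finger_force: 0.0
```

Emit:
arm_command(
  gripper=[70,70,70,70,70],
  dp=[
    [-0.96,-0.44,0.33],
    [-0.96,-0.43,0.33],
    [-0.97,-0.42,0.33],
    [-0.97,-0.41,0.33],
    [-0.98,-0.4,0.33],
  ],
  twist=[0.12,0.12,0.12,0.12,0.12],
)

```text
time: 12.95
tool_pos: [455.0, -171.0, 213.2]
tcp_rot: [-3.14, -0.001, 1.604]
contact_force: [0.2, 0.2, -0.1]
grip_width: 69.8
finger_force: 0.0
```

Run:
```python
from h import *
o=get_obs();im=capture("wrist")[:,:,::-1].copy();print(o["tool_pos"],o["tcp_rot"],o["time"])
s=capture("side")[:,:,::-1];t=capture("top")[:,:,::-1]
c=np.zeros((600,800,3),np.uint8)
c[:500,:400]=cv2.resize(im[80:280,250:410],None,fx=2.5,fy=2.5,interpolation=cv2.INTER_CUBIC)
c[:400,410:800]=cv2.resize(s[130:330,225:420],None,fx=2,fy=2,interpolation=cv2.INTER_CUBIC)
c[420:600,410:800]=cv2.resize(t[140:230,205:400],None,fx=2,fy=2,interpolation=cv2.INTER_CUBIC)
cv2.imwrite("pics/w3.png",c)
```

```text
[ 455.0201938  -170.95994546  213.19619577] [-3.14037112e+00 -7.16026615e-04  1.60430296e+00] 12.95
```

View pics/w3.png

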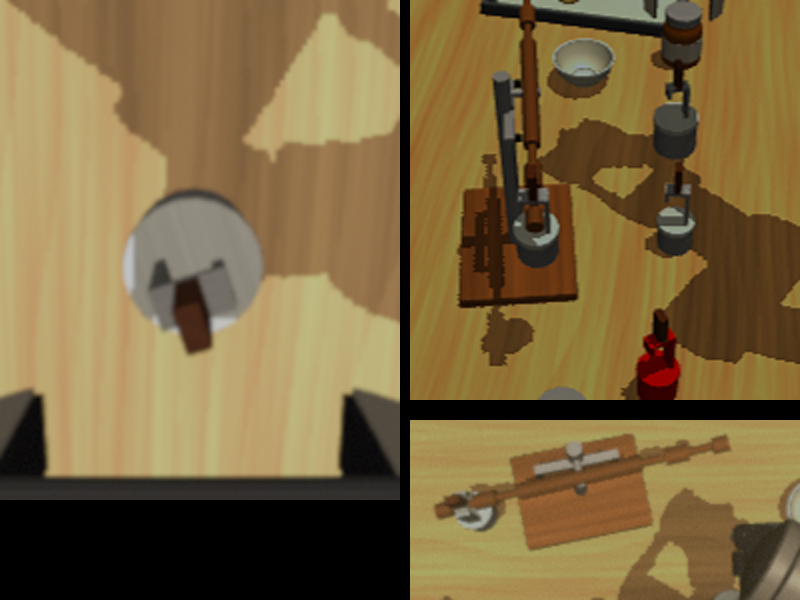

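The small tin hangs in the left outer groove. The large tin's strap corners are near crop (150,288), (222,264), (236,303) and (167,328), and its lid centre is near (194,261).

Run:
```python
from h import *
o=get_obs()
tin([(150,288),(222,264),(236,303),(167,328)],(2.5,250,80),115,o,(194,262),58)
```

```text
strap c [ 455.8 -168.6  115. ] yaw 0.375 sizes 29.9 16.8
lid [[ 455.9 -166.9   58. ]]
```

Emit:
arm_command(
  gripper=[50,40,40,40,40],
  dp=[
    [0.08,0.04,0.3],
    [0,0,0.7],
    [0,0,0.9],
    [0,0,0.9],
    [0,0,0.85],
  ],
  twist=[-1,-1,-1,-0.8,0],
)

```text
time: 13.72
tool_pos: [457.1, -167.3, 122.4]
tcp_rot: [3.141, -0.0, 1.938]
contact_force: [0.9, -0.4, -0.0]
grip_width: 40.1
finger_force: 0.0
```

Emit:
arm_command(
  gripper=[4,4,4,4,4],
  dp=[
    [0,0,0],
    [0,0,0],
    [0,0,0],
    [0,0,0],
    [0,0,0],
  ],
  twist=[0,0,0,0,0],
)

```text
time: 14.35
tool_pos: [457.1, -168.9, 123.8]
tcp_rot: [3.141, 0.001, 1.936]
contact_force: [-1.4, -1.0, 6.0]
grip_width: 9.9
finger_force: 30.0
```

Run:
```python
from h import *
g=st(0,-155);a=st(-62,-155);print(g,a)
o=get_obs();print(o["tool_pos"])
plan([*a,334],1.761,12,[456,-169,210])
```

```text
[ 649.27312872 -102.71065644] [ 588.38886614 -114.41990793]
[ 457.08332027 -168.85581009  123.7992792 ]
twist 0.167
[[0.01, 0.48, -0.41], [0.02, 0.48, -0.41], [0.03, 0.48, -0.41], [0.03, 0.48, -0.41], [0.04, 0.48, -0.41]]
[[0.05, 0.48, -0.41], [0.05, 0.47, -0.41], [0.06, 0.47, -0.41], [0.07, 0.47, -0.41], [0.07, 0.47, -0.41]]
[[0.08, 0.47, -0.41], [0.09, 0.47, -0.41]]
```

Emit:
arm_command(
  gripper=[4,4,4,4,4],
  dp=[
    [0,0,-0.4],
    [0,0,-0.8],
    [0,0,-1],
    [0,0,-1],
    [0,0,-1],
  ],
  twist=[0,0,0,0,0],
)

```text
time: 14.98
tool_pos: [456.5, -168.1, 228.8]
tcp_rot: [-3.141, -0.001, 1.936]
contact_force: [0.9, -0.8, -3.5]
grip_width: 9.6
finger_force: 30.0
```

Emit:
arm_command(
  gripper=[4,4,4,4,4],
  dp=[
    [0.01,0.4,-0.6],
    [0.02,0.6,-0.6],
    [0.03,0.7,-0.5],
    [0.04,0.7,-0.5],
    [0.06,0.7,-0.5],
  ],
  twist=[0.2,0.2,0.2,0.2,0.2],
)

```text
time: 15.6
tool_pos: [529.2, -139.3, 295.8]
tcp_rot: [-3.141, -0.001, 1.848]
contact_force: [-1.2, -0.2, -3.0]
grip_width: 9.3
finger_force: 30.0
```

Emit:
arm_command(
  gripper=[4,4,4,4,4],
  dp=[
    [0.08,0.7,-0.4],
    [0.1,0.7,-0.4],
    [0.1,0.6,-0.4],
    [0.1,0.4,-0.3],
    [0.1,0.2,0],
  ],
  twist=[0.2,0.2,0.2,0.2,0.2],
)

```text
time: 16.23
tool_pos: [589.4, -111.6, 333.1]
tcp_rot: [3.141, -0.0, 1.761]
contact_force: [-0.5, -0.9, -3.3]
grip_width: 9.4
finger_force: 30.0
```

Run:
```python
from h import *
o=get_obs();im=capture("wrist")[:,:,::-1].copy();t=capture("top")[:,:,::-1];s=capture("side")[:,:,::-1]
print(o["tool_pos"],o["tcp_rot"],o["contact_force"],o["time"])
e=proj("wrist",toolpts([[9,-16,8],[9,16,8],[-9,0,8],[0,0,65]],o),o)
print("strap exp crop",((e-[160,100])*2).round(0))
c_,s_=np.cos(.169),np.sin(.169)
G=[[*st(0,-r*c_),265+r*s_] for r in(95,110,140,155,170,190)]
print("bar exp crop",((proj("wrist",G,o)-[160,100])*2).round(0))
c=np.zeros((600,800,3),np.uint8)
c[:480,:700]=cv2.resize(im[100:340,160:510],None,fx=2,fy=2,interpolation=cv2.INTER_CUBIC)
cv2.imwrite("pics/w4.png",c)
plan([*st(0,-152.5),333],1.761,5)
```

```text
[ 589.41916182 -111.57547455  333.09428313] [ 3.14141298e+00 -1.22603034e-04  1.76129320e+00] [-0.53550736 -0.92770089 -3.28395306] 16.225
strap exp crop [[285. 243.]
 [378. 243.]
 [332. 291.]
 [332. 220.]]
bar exp crop [[485.  86.]
 [484. 125.]
 [482. 200.]
 [481. 237.]
 [480. 273.]
 [479. 321.]]
twist 0.003
[[-0.0, 0.49, -0.01], [-0.0, 0.49, -0.01], [-0.0, 0.49, -0.01], [-0.0, 0.49, -0.01], [-0.0, 0.49, -0.01]]
```

View pics/w4.png

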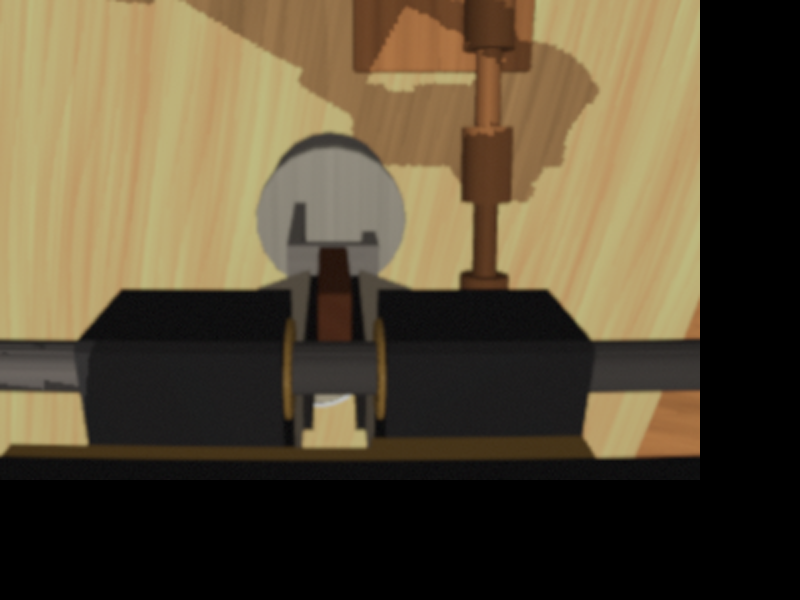

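The right outer groove spans crop rows 202–273 at column 485, centred at 237 as expected. The strap edge is at row 243, also as expected. I move across and lower.

Emit:
arm_command(
  gripper=[4,4,4,4,4],
  dp=[
    [0,0.4,0],
    [0,0.6,0],
    [0,0.65,0],
    [0,0.55,0],
    [0,0.3,0],
  ],
  twist=[0,0,0,0,0],
)

```text
time: 17.0
tool_pos: [651.1, -100.0, 332.4]
tcp_rot: [-3.141, -0.0, 1.762]
contact_force: [-0.1, 0.1, -3.0]
grip_width: 9.4
finger_force: 30.0
```

Emit:
arm_command(
  gripper=[4,4,4,4,4],
  dp=[
    [0,0,0.1],
    [0,0,0.25],
    [0,0,0.25],
    [0,0,0.2],
    [0,0,0.12],
  ],
  twist=[0,0,0,0,0],
)

```text
time: 17.62
tool_pos: [650.2, -100.1, 309.7]
tcp_rot: [-3.141, -0.0, 1.762]
contact_force: [-0.6, -0.0, -2.4]
grip_width: 9.7
finger_force: 30.0
```

Emit:
arm_command(
  gripper=[4,4,4,4,4],
  dp=[
    [0,0,0.12],
    [0,0,0.15],
    [0,0,0.15],
    [0,0,0.15],
    [0,0,0.15],
  ],
  twist=[0,0,0,0,0],
)

```text
time: 18.25
tool_pos: [650.5, -100.2, 291.9]
tcp_rot: [3.141, 0.0, 1.762]
contact_force: [0.5, -0.9, -1.3]
grip_width: 9.5
finger_force: 30.0
```

Emit:
arm_command(
  gripper=[4,4,4,4,4],
  dp=[
    [-0.02,0,0.15],
    [-0.02,0,0.15],
    [-0.02,0,0.15],
    [0,0,0.13],
    [0,0,0.1],
  ],
  twist=[0,0,0,0,0],
)

```text
time: 18.88
tool_pos: [650.7, -101.4, 274.9]
tcp_rot: [3.141, -0.0, 1.762]
contact_force: [-0.1, 0.5, 0.0]
grip_width: 9.8
finger_force: 30.0
```

Emit:
arm_command(
  gripper=[4,4,4,4,4],
  dp=[
    [0,0,0.08],
    [0,0,0.06],
    [0,0,0.04],
    [0,0,0],
    [0,0,0],
  ],
  twist=[0,0,0,0,0],
)

```text
time: 19.5
tool_pos: [650.7, -101.4, 270.6]
tcp_rot: [3.142, -0.0, 1.762]
contact_force: [-0.5, 2.4, 0.2]
grip_width: 9.7
finger_force: 30.0
```

Run:
```python
from h import *
s=capture("side")[:,:,::-1];cv2.imwrite("pics/side_pre2.png",s);o=get_obs();print(o["contact_force"],o["tool_pos"])
```

```text
[ 0.2396586   1.24276532 -0.42677302] [ 650.68893597 -101.44282992  270.59547336]
```

Emit:
arm_command(
  gripper=[14,20,26,26,26],
  dp=[
    [0,0,0],
    [0,0,0],
    [0,0,0],
    [0,0,0],
    [0,0,-0.2],
  ],
  twist=[0,0,0,0,0],
)

```text
time: 20.18
tool_pos: [650.5, -101.6, 275.3]
tcp_rot: [-3.141, -0.0, 1.762]
contact_force: [0.1, 0.5, 0.2]
grip_width: 25.9
finger_force: 0.0
```

Emit:
arm_command(
  gripper=[26,26,26,40,60],
  dp=[
    [0,0,-0.4],
    [0,0,-0.7],
    [0,0,-0.8],
    [0,0,-0.8],
    [0,0,-0.2],
  ],
  twist=[0,0,0,0,0],
)

```text
time: 20.8
tool_pos: [651.1, -101.6, 350.2]
tcp_rot: [3.138, 0.002, 1.762]
contact_force: [1.6, -0.7, -0.6]
grip_width: 41.5
finger_force: 0.0
```

Run:
```python
from h import *
o=get_obs();print(o["contact_force"],o["tool_pos"])
plan([444,28,208],1.57,10)
```

```text
[ 1.57237769 -0.66357273 -0.5739993 ] [ 651.12074724 -101.63497506  350.19734486]
twist 0.22
[[0.67, -0.72, 0.57], [0.65, -0.73, 0.57], [0.64, -0.74, 0.57], [0.62, -0.75, 0.57], [0.61, -0.76, 0.57]]
[[0.59, -0.78, 0.57], [0.58, -0.79, 0.57], [0.56, -0.8, 0.57], [0.55, -0.81, 0.57], [0.53, -0.82, 0.57]]
```

Emit:
arm_command(
  gripper=[60,60,60,70,70],
  dp=[
    [0.6,-0.72,0.2],
    [0.65,-0.73,0.4],
    [0.64,-0.74,0.57],
    [0.62,-0.75,0.57],
    [0.61,-0.76,0.7],
  ],
  twist=[0.22,0.22,0.22,0.22,0.22],
)

```text
time: 21.42
tool_pos: [546.6, -38.1, 286.4]
tcp_rot: [3.141, 0.0, 1.665]
contact_force: [0.0, 0.6, 0.2]
grip_width: 69.6
finger_force: 0.0
```

Emit:
arm_command(
  gripper=[70,70,70,70,70],
  dp=[
    [0.59,-0.78,0.7],
    [0.58,-0.79,0.7],
    [0.56,-0.8,0.7],
    [0.55,-0.81,0.6],
    [0.53,-0.82,0.54],
  ],
  twist=[0.22,0.22,0.22,0.22,0.22],
)

```text
time: 22.05
tool_pos: [442.5, 26.4, 205.2]
tcp_rot: [-3.141, 0.0, 1.569]
contact_force: [-0.8, 0.1, -0.3]
grip_width: 70.0
finger_force: 0.0
```

Run:
```python
from h import *
o=get_obs();im=capture("wrist")[:,:,::-1].copy();print(o["tool_pos"],o["tcp_rot"],o["time"])
s=capture("side")[:,:,::-1];t=capture("top")[:,:,::-1]
cv2.imwrite("pics/t5.png",t);cv2.imwrite("pics/s5.png",s)
c=np.zeros((600,800,3),np.uint8)
c[:500,:400]=cv2.resize(im[80:280,250:410],None,fx=2.5,fy=2.5,interpolation=cv2.INTER_CUBIC)
c[:440,410:800]=cv2.resize(s[110:330,225:420],None,fx=2,fy=2,interpolation=cv2.INTER_CUBIC)
c[450:600,410:800]=cv2.resize(t[145:220,205:400],None,fx=2,fy=2,interpolation=cv2.INTER_CUBIC)
cv2.imwrite("pics/w5.png",c)
print((proj("wrist",[[444,28,103],[444,28,46]],o)-[250,80])*2.5)
```

```text
[442.49714195  26.43895561 205.24398631] [-3.14105651e+00  1.44271511e-05  1.56908060e+00] 22.05
[[194.34756667 293.99197766]
 [194.03760395 263.92169831]]
```

View pics/w5.png

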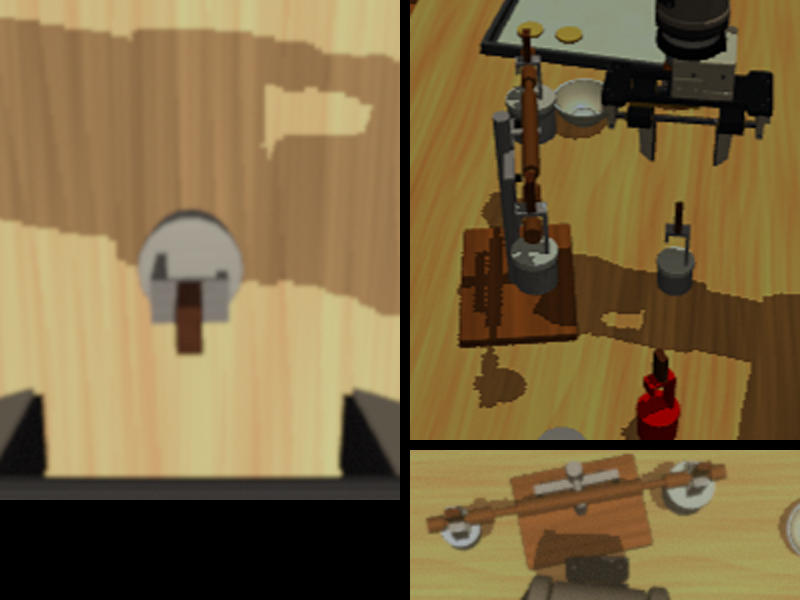

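Both tins hang in place. Small tin 2's strap corners are at crop (152,278) to (229,322), with yaw near 0, directly below the tool. I grasp it.

Emit:
arm_command(
  gripper=[50,40,40,40,40],
  dp=[
    [-0.03,0,0.4],
    [0,0,0.7],
    [0,0,0.9],
    [0,0,0.9],
    [0,0,0.9],
  ],
  twist=[0,0,0,0,0],
)

```text
time: 22.82
tool_pos: [444.4, 24.6, 110.0]
tcp_rot: [3.141, 0.0, 1.569]
contact_force: [-0.1, 0.1, -0.2]
grip_width: 40.2
finger_force: 0.0
```

Emit:
arm_command(
  gripper=[4,4,4,4,4],
  dp=[
    [0,0,0],
    [0,0,0],
    [0,0,0],
    [0,0,0],
    [0,0,0],
  ],
  twist=[0,0,0,0,0],
)

```text
time: 23.45
tool_pos: [443.9, 25.2, 111.7]
tcp_rot: [3.14, 0.0, 1.57]
contact_force: [-1.4, 0.2, 5.3]
grip_width: 9.4
finger_force: 30.0
```

Run:
```python
from h import *
a=st(-62,93.5);print(st(0,93.5),a)
o=get_obs();p=o["tool_pos"];print(p)
plan([*a,317],1.761,10,[p[0],p[1],215])
```

```text
[602.34169332 141.31739598] [541.45743074 129.60814449]
[443.89485267  25.20740262 111.67119887]
twist -0.219
[[0.42, 0.39, -0.41], [0.41, 0.4, -0.41], [0.4, 0.41, -0.41], [0.39, 0.41, -0.41], [0.39, 0.42, -0.41]]
[[0.38, 0.43, -0.41], [0.37, 0.44, -0.41], [0.36, 0.44, -0.41], [0.35, 0.45, -0.41], [0.35, 0.46, -0.41]]
```

Emit:
arm_command(
  gripper=[4,4,4,4,4],
  dp=[
    [0,0,-0.4],
    [0,0,-0.8],
    [0,0,-1],
    [0,0,-1],
    [0,0,-0.92],
  ],
  twist=[0,0,0,0,0],
)

```text
time: 24.08
tool_pos: [443.5, 25.3, 215.2]
tcp_rot: [3.141, 0.0, 1.57]
contact_force: [-0.4, 1.0, -2.6]
grip_width: 9.4
finger_force: 30.0
```

Emit:
arm_command(
  gripper=[4,4,4,4,4],
  dp=[
    [0.42,0.39,-0.5],
    [0.41,0.4,-0.5],
    [0.4,0.41,-0.5],
    [0.39,0.41,-0.5],
    [0.39,0.42,-0.5],
  ],
  twist=[-0.22,-0.22,-0.22,-0.22,-0.22],
)

```text
time: 24.7
tool_pos: [492.5, 77.8, 277.1]
tcp_rot: [-3.141, 0.0, 1.666]
contact_force: [1.0, -0.0, -2.4]
grip_width: 9.8
finger_force: 30.0
```

Emit:
arm_command(
  gripper=[4,4,4,4,4],
  dp=[
    [0.38,0.43,-0.5],
    [0.37,0.44,-0.5],
    [0.36,0.44,-0.4],
    [0.35,0.45,-0.2],
    [0.35,0.46,0],
  ],
  twist=[-0.22,-0.22,-0.22,-0.22,-0.22],
)

```text
time: 25.32
tool_pos: [541.8, 130.1, 317.0]
tcp_rot: [3.141, 0.0, 1.763]
contact_force: [0.3, -0.4, -2.1]
grip_width: 9.3
finger_force: 30.0
```

Run:
```python
from h import *
o=get_obs();im=capture("wrist");print(o["tool_pos"],o["tcp_rot"],o["contact_force"],o["time"])
cv2.imwrite("pics/w6.png",im[:,:,::-1])
e=proj("wrist",toolpts([[9,-16,8],[9,16,8],[0,0,65]],o),o);print("strap",e.round(0))
a=.104
G=proj("wrist",[[*st(0,r*np.cos(a)),265+r*np.sin(a)] for r in(155,140,125,110,95,80)],o);print(G.round(0))
# bar width profile along rows (brown, dark) near bar column
hsv=cv2.cvtColor(im,cv2.COLOR_RGB2HSV)
for r in range(int(G[1,1])-4,int(G[-1,1])+6,3):
    c=int(G[3,0]);print(r,"".join("#" if hsv[r,x,2]<150 and hsv[r,x,1]>90 else "." for x in range(c-30,c+30)))
```

```text
[541.79107236 130.07910592 317.00157903] [3.14099842e+00 1.40147301e-04 1.76251325e+00] [ 0.31410253 -0.4056449  -2.13593335] 25.325
strap [[302. 222.]
 [349. 221.]
 [326. 210.]]
[[410. 143.]
 [408. 163.]
 [406. 182.]
 [404. 200.]
 [402. 217.]
 [400. 234.]]
158 ###..........................###############################
161 ##.######..................#################################
164 ############################################################
167 ############################################################
170 ############################################################
173 ######################################################.#####
176 #####################################################..#####
179 #####################################################.######
182 ###########################################################.
185 ##########################################################..
188 ##########################################################..
191 #########################################################...
194 ########################################################..
[... 212 characters left out ...]
........##############################............
209 ..................########################..................
212 ..................########################..................
215 .................################################...........
218 ...##.....#######################################...........
221 .#...........###################################............
224 ..#............################################.............
227 ...#............############################................
230 ....#............#########################..................
233 ......#........##########################...................
236 .......#.......##########################..#................
```

Emit:
arm_command(
  gripper=[4,4,4,4,4],
  dp=[
    [0,0.4,0],
    [0,0.6,0],
    [0,0.63,0],
    [0,0.53,0],
    [0,0.3,0],
  ],
  twist=[0,0,0,0,0],
)

```text
time: 26.0
tool_pos: [602.4, 141.0, 315.8]
tcp_rot: [-3.14, 0.0, 1.761]
contact_force: [1.3, 0.5, -0.8]
grip_width: 9.5
finger_force: 30.0
```

Emit:
arm_command(
  gripper=[4,4,4,4,4],
  dp=[
    [0,0,0.1],
    [0,0,0.25],
    [0,0,0.25],
    [0,0,0.2],
    [0,0,0.12],
  ],
  twist=[0,0,0,0,0],
)

```text
time: 26.62
tool_pos: [601.6, 141.3, 293.1]
tcp_rot: [-3.141, 0.0, 1.762]
contact_force: [-0.7, 0.3, -2.7]
grip_width: 9.5
finger_force: 30.0
```

Run:
```python
from h import *
o=get_obs();print(o["tool_pos"],o["contact_force"])
```

```text
[601.61716909 141.30565429 293.13181478] [-0.68160354  0.28742468 -2.6653596 ]
```

Emit:
arm_command(
  gripper=[4,4,4,4,4],
  dp=[
    [0,0,0.08],
    [0,0,0.1],
    [0,0,0.1],
    [0,0,0.06],
    [0,0,0.04],
  ],
  twist=[0,0,0,0,0],
)

```text
time: 27.25
tool_pos: [601.9, 141.5, 284.0]
tcp_rot: [3.141, -0.0, 1.762]
contact_force: [-0.4, 1.6, 0.7]
grip_width: 9.9
finger_force: 30.0
```

Emit:
arm_command(
  gripper=[4,4,4,4,4],
  dp=[
    [0,0,0.02],
    [0,0,0],
    [0,0,0],
    [0,0,0],
    [0,0,0],
  ],
  twist=[0,0,0,0,0],
)

```text
time: 27.88
tool_pos: [601.9, 141.3, 283.5]
tcp_rot: [3.141, 0.0, 1.762]
contact_force: [-0.4, 2.0, 0.5]
grip_width: 9.5
finger_force: 30.0
```

Run:
```python
from h import *
f=[]
for _ in range(4): o=get_obs();f.append(o["contact_force"]);s=capture("side")
print(o["tool_pos"],np.mean(f,0).round(2));cv2.imwrite("pics/s7.png",s[:,:,::-1])
```

```text
[601.86107832 141.32599749 283.51422801] [-0.1   2.05  0.54]
```

Emit:
arm_command(
  gripper=[12,16,22,26,26],
  dp=[
    [0,0,0],
    [0,0,0],
    [0,0,0],
    [0,0,0],
    [0,0,-0.2],
  ],
  twist=[0,0,0,0,0],
)

```text
time: 28.7
tool_pos: [601.7, 141.2, 288.3]
tcp_rot: [-3.141, 0.0, 1.762]
contact_force: [-0.5, 0.3, 0.3]
grip_width: 26.1
finger_force: 0.0
```

Emit:
arm_command(
  gripper=[26,26,26,26,26],
  dp=[
    [0,0,-0.4],
    [0,0,-0.7],
    [0,0,-0.8],
    [0,0,-0.9],
    [0,0,-0.9],
  ],
  twist=[0,0,0,0,0],
)

```text
time: 29.32
tool_pos: [601.8, 141.3, 382.7]
tcp_rot: [3.14, 0.0, 1.762]
contact_force: [0.2, 0.1, -0.8]
grip_width: 26.0
finger_force: 0.0
```

Emit:
arm_command(
  gripper=[26,26,26,26,26],
  dp=[
    [0,-0.5,-0.5],
    [0,-0.9,-0.2],
    [0,-1,0],
    [0,-1,0],
    [0,-0.9,0],
  ],
  twist=[0,0,0,0,0],
)

```text
time: 29.95
tool_pos: [494.5, 120.7, 398.8]
tcp_rot: [3.141, 0.0, 1.762]
contact_force: [-0.8, -0.2, -0.5]
grip_width: 25.8
finger_force: 0.0
```

Run:
```python
from h import *
t=capture("top");s=capture("side");o=get_obs();print(o["tool_pos"],o["contact_force"],o["time"])
cv2.imwrite("pics/tE.png",t[:,:,::-1]);cv2.imwrite("pics/sE.png",s[:,:,::-1])
s0=cv2.imread("pics/side0.png");t0=cv2.imread("pics/top0.png")
# bar right-end knob: compare level start picture with now by template match (tilt 0.1 -> ~8+ px)
def tm(a,b,x,y,w,h,m=14):
    r=cv2.matchTemplate(b[y-m:y+h+m,x-m:x+w+m],a[y:y+h,x:x+w],cv2.TM_CCOEFF_NORMED);_,v,_,l=cv2.minMaxLoc(r);return v,(l[0]-m,l[1]-m)
sE=s[:,:,::-1];tE=t[:,:,::-1]
print("side right end",tm(s0,sE,277,120,16,28),"side left end",tm(s0,sE,278,205,16,35))
print("side pivot area",tm(s0,sE,262,165,16,60))
for n,b in(("bowl",(297,148,30,28)),("jamL",(285,322,34,48)),("jamR",(350,128,24,36)),("red",(337,285,24,48))): print(n,tm(s0,sE,*b))
for uv in [proj("side",[[*st(0,y),220]])[0] for y in(155,95,-155)]: print("tin px",uv.round(0),sE[int(uv[1])-3:int(uv[1])+3,int(uv[0])-3:int(uv[0])+3].mean((0,1)).round(0))
```

```text
[494.0963501  120.71206623 399.84189005] [ 0.44973975 -0.32733154  0.18320972] 30.05
side right end (0.7357273697853088, (0, 0)) side left end (0.519221305847168, (0, -14))
side pivot area (0.8667239546775818, (0, 0))
bowl (0.9896875023841858, (0, 0))
jamL (0.9997480511665344, (0, 0))
jamR (0.8647186756134033, (0, 0))
red (0.8592506647109985, (0, 0))
tin px [286. 238.] [33. 43. 51.]
tin px [285. 218.] [10. 15. 25.]
tin px [284. 152.] [17. 39. 68.]
```

```bash
python3 -c "
from plant import *
print(close_job())"
```

```text
the job is handed in; nothing more can be done
None
```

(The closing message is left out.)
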